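Third hand on the sterilisation container lid

ROBOT

A 6-joint arm with a two-finger parallel gripper is mounted at the origin on a cart in front of the work surface, level with it; the furniture and walls round the work are solid. World frame = base frame: x ahead of the robot, y to its left, z up, the work surface at z = 0. Lengths are in m, angles in rad, forces in N, time in s.
With the tool pointing down it reaches from about 0.275 to 1 m from the base axis. Payload 8.4 kg.
Tool frame: the origin (TCP) lies on the centre line of the jaws, within the pads' length; the fingertips stand 17 mm ahead of it and the grasp point (between the pads) lies 2 mm behind it (bot.tcp_to_tips is the z of the fingertips in the tool frame, in m); z points along the fingers, y is the line along which they close (so a half turn about z gives the same grasp; the last joint's range is limited). The gripper opens to 85 mm and grips with 20 to 120 N. Pads are 22 mm wide; open, the fingers measure 114 mm over their backs; the gripper's body (76 mm by 85 mm) begins 54 mm behind the grasp point. The pads swing forward as they close: fully open they stand 13 mm farther back than shut.
Start: joints at [1.125, 0.353, 1.633, -0, 1.155, -0.002], TCP at [0.268, 0.564, 0.248] pointing down, gripper open.
Joint ranges: [-2.63, 2.63], [-0.92, 2.1], [0.06, 2.66], [-1.3, 4.44], [0, 2.69], [-3.02, 3.02]. Speed limits (rad/s): [2.22, 2.22, 2.79, 3.14, 3.14, 3.14].

INTERFACE

Orientations are given as a unit quaternion [x, y, z, w].
In Python, from workcell import bot, hand, kinematics, get_obs, vision, hand_in gives the robot as it stands. The module is installed in compiled form; this text tells all that it offers. Calls block until the motion is done:
- bot.reach(position, orientation): joint-space move of the TCP to a pose.
- bot.servo_line(position, ori=None, velocity=0.15): straight line of the TCP; ori=None keeps the orientation; velocity is the mean speed in m/s.
- bot.goto_joints(angles): joint-space move.
- hand.move_gripper(opening, strength=None): finger opening in m; strength is the grip in N (None keeps the last); returns when the fingers have stopped.
- bot.dwell(seconds).
- kinematics.solve_ik(position, orientation): joint angles nearest the present ones, or None.
- get_obs(): the state.
- vision.read_camera(name): name is "scene" or "top" or "wrist"; returns a dict with "frame" (420x560x3 uint8, red, green, blue), "intrinsics" (3x3 intrinsics, pixels), "dist" ([k1, k2, p1, p2, k3] as OpenCV has them; the pictures are not rectified), "view" (4x4, takes a point from world to camera coordinates). Camera axes: x right, y down, z forward; pixel columns grow to the right and rows downward; lengths in m; the calibration is good to about 2 mm. A picture is of the moment at which its call begins. There is no depth.
A pose or a line that the arm cannot do raises bot.IKError and nothing moves.
- hand_in(): hands the job in; it is judged then, once.
The state is a dict: "time_s": time; "joint_pos": joint angles; "joint_vel": joint speeds; "joint_efforts": joint torques, N m; "position": TCP position; "orientation": TCP orientation; "wrist_force": force on the tool from outside, world axes, zero at the start; "ft_torque": the same for the moment, N m; "gripper_width": finger opening in m; "grip_force": force on a finger pad.
Only numpy, scipy, OpenCV 4.12 (cv2) and the standard library are available. Lean on these libraries where they do the work, as an engineer would, in place of code of your own. Each camera call takes 0.05 s, during which the arm holds its last target. There are 200 camera calls.

TASK

Take the blue lid by its handle, set it squarely over the rim of the open aluminium sterilisation container, and press it straight down on the seal with a steady push of about 12 newtons so that I can close the two end latches, one with each hand. Never push hard enough to crush the seal, leave the container and the things round it where they are, and finish while still pressing: do not let go.

Things in the scene. Friction and masses are not known exactly. Their poses are not given: they have to be found in the camera images.
- container: Open aluminium container, loose, 1.8 kg, outside 106 (x) by 186 (y) by 66 mm high to the metal rim, an orange-red seal standing up along the rim, instruments inside, an opened wire latch low on each short end (reaching 15 mm out, no higher than 45 mm). Origin: centre of its underside, z up.
- rim (a point): Centre of the container's opening at the height of the metal rim, 66 mm above the container's underside; same axes as the container.
- seal (a joint): How far the soft hollow seal is squashed: 0 free (its top stands 9 mm above the rim), at most 0.008 m. It yields as a spring of about 3 N per mm: the bare lid squashes it about 1 mm, lid and a push of 12 N about 5 mm.
- lid: Blue lid, 0.32 kg, lying flat, skirt down. Outside 117 (x) by 197 mm (y), 124 by 204 over the flared lower edge; inside 111 by 191, so 2.5 mm play round the rim; either way round fits. Skirt 21 mm deep, the lower 7 mm flared as lead-in; top plate 3 mm. Origin: centre of the skirt's lower edge, z up. On the free seal its origin is 12 mm below the rim, 20 mm with the seal fully squashed.
- handle (a point): Middle of the lid's black handle bar, 52 mm above the lid's origin. The bar is 12 mm wide (lid x), 14 mm high, runs along the lid's y between two posts with 72 mm free length, and its underside is 21 mm above the top plate.
- indicator_tape: Roll of beige tape lying flat, 96 mm across, 25 mm high; leave it alone. Origin: centre of its underside.
- timer: White kitchen-type timer with a blue dial, 52 x 68 x 66 mm; leave it alone. Origin: centre of its underside.
- swab_jar: White jar with a teal lid, 68 mm across, 75 mm high; leave it alone. Origin: centre of its underside.
- marker: White pen with a black cap, 135 mm long, lying flat; leave it alone. Origin: centre of its underside.

How it is judged:
On the way, in this order (a step that is already met when the one before it is completed fails the run):
1. the lid is lifted clear of the worktop and the container (height (world z) of lid above 0.03 m and contact force between lid and container below 0.1 N), for 0.2 s.
2. the lid sits squarely on the rim and is pressed on the seal with a steady force (horizontal distance between lid and rim below 0.005 m and angle between the x axis of lid and the x axis of container, either way round below 0.05 rad and contact force between lid and container between 10 and 20.5 N and contact force between the fingers and lid above 4 N), for 1 s.
At the end, for the whole second after the job is handed in: Lid over the rim (centres within 5 mm, turned under 0.05 rad, level within 0.04 rad), fingers still on it, at rest for the last second, pressed with 10 to 20.5 N between lid and container (its 3 N weight included: a push of about 7 to 17 N), seal squashed 3 to 7.2 mm (all of step 2 and z of lid in the frame of rim between -0.021 and -0.0135 m and angle between lid's own z axis and vertical below 0.04 rad and angle between container's own z axis and vertical below 0.02 rad and value of joint seal between 0.003 and 0.0072 m and linear speed of lid below 0.01 m/s); the arm keeps its last pose, push and grip.
It fails at once if the seal is crushed: more than 40 N between lid and container (contact force between lid and container above 40 N).
It fails at once if the container is pushed more than 40 mm from its place (distance of container from where it was at the start of the episode above 0.04 m).
It fails at once if a bystander is moved more than 15 mm (distance of any of indicator_tape, timer, swab_jar, marker from where it was at the start of the episode above 0.015 m).
It also fails if it takes over 42 s, if anything falls off the work surface, if the arm or the gripper's body presses on something with over 40 N, if the wrist force passes 120 N, or if a joint passes its speed limit or range.

## Working session

There is one attempt and no reset: what is moved stays moved. The work goes in short steps, each a Python script; the robot and the scene stay as the last script left them, time stands still between calls to the robot, and variables do not carry over. Pictures are saved under pics/ and viewed, at most 10 in all, crops included, and the job is handed in when it is done.

```bash
mkdir -p pics
python3 - <<'E'
from workcell import bot,hand,get_obs,vision
import cv2,numpy as np
o=get_obs();print({k:np.round(v,3) for k,v in o.items()}, bot.tcp_to_tips)
for n in("scene","top","wrist"):
    c=vision.read_camera(n);cv2.imwrite(f"pics/{n}0.png",c["frame"][...,::-1])
    np.savez(f"pics/{n}0.npz",**c)
    V=c["view"];print(n,np.round(-V[:3,:3].T@V[:3,3],3),np.round(V[2,:3],2),c["intrinsics"][0,0],np.round(c["dist"],3))
E
```

```text
{'time_s': np.float64(0.0), 'joint_pos': array([ 1.125,  0.354,  1.634, -0.   ,  1.155, -0.002]), 'joint_vel': array([-0.001, -0.002,  0.001, -0.   ,  0.001,  0.   ]), 'joint_efforts': array([ 1.0000e-03, -6.0524e+01, -3.4208e+01, -0.0000e+00,  9.0000e-03,
        0.0000e+00]), 'position': array([0.268, 0.564, 0.248]), 'orientation': array([ 0.22 ,  0.975, -0.001, -0.   ]), 'wrist_force': array([-0.342,  0.45 , -0.128]), 'ft_torque': array([-0.018,  0.021, -0.042]), 'grip_force': np.float64(0.0), 'gripper_width': np.float64(0.085)} 0.017
scene [-0.336  0.918  0.983] [ 0.61 -0.46 -0.65] 479.6960319343419 [0.059 0.    0.    0.    0.   ]
top [0.373 0.261 1.345] [ 0.13  0.01 -0.99] 544.5572468527907 [-0.111  0.     0.     0.     0.   ]
wrist [0.194 0.599 0.374] [ 0.29 -0.14 -0.95] 292.38148802955646 [-0.028  0.     0.     0.     0.   ]
```

View pics/top0.png

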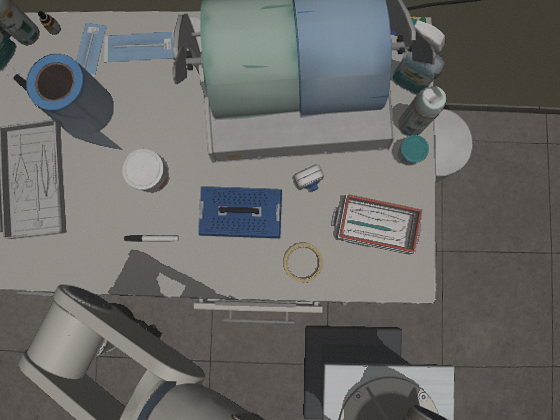

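View pics/scene0.png

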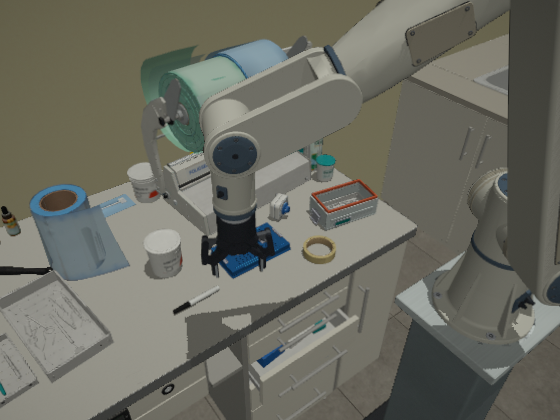

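The top view shows the blue lid at about (240,212) with its dark handle bar running along the columns, and the orange-rimmed container at about (378,223). The timer is at (309,178), the tape at (303,262), the jar at (143,170) and the marker at (150,238). The scene view agrees with this: the gripper hangs above the lid.

```bash
cat > h.py <<'E'
import cv2,numpy as np
def cast(c,px,z):
    """pixels -> world points on plane z"""
    u=cv2.undistortPoints(np.float64(px).reshape(-1,1,2),c["intrinsics"],c["dist"]).reshape(-1,2)
    V=c["view"];R=V[:3,:3];C=-R.T@V[:3,3]
    d=np.c_[u,np.ones(len(u))]@R
    return (C+d*((z-C[2])/d[:,2])[:,None])[:,:2]
def blob(m,box=None):
    if box:
        k=np.zeros_like(m);x0,y0,x1,y1=box;k[y0:y1,x0:x1]=1;m=m*k
    cs,_=cv2.findContours(m,cv2.RETR_EXTERNAL,cv2.CHAIN_APPROX_NONE)
    return max(cs,key=cv2.contourArea)
def rect(P):
    """centre, (short,long), yaw of long axis measured from world y (mod pi)"""
    (c,(w,h),a)=cv2.minAreaRect(np.float32(P*1000))
    b=cv2.boxPoints((c,(w,h),a));e=[b[1]-b[0],b[2]-b[1]]
    l=max(e,key=np.linalg.norm);l=l*(1 if l[1]>0 else -1)
    return np.array(c)/1000,sorted((w,h)),np.arctan2(-l[0],l[1])
def hsv(c): return cv2.cvtColor(c["frame"],cv2.COLOR_RGB2HSV)
def red(c):
    H=hsv(c);m=cv2.inRange(H,(0,120,90),(14,255,255))|cv2.inRange(H,(172,120,90),(180,255,255))
    return cv2.morphologyEx(m,cv2.MORPH_CLOSE,np.ones((5,5)))
def blue(c): return cv2.morphologyEx(cv2.inRange(hsv(c),(100,140,40),(125,255,255)),cv2.MORPH_CLOSE,np.ones((3,3)))
E
python3 - <<'E'
from h import *
for n,lb,cb in(("top",(185,175,290,245),(325,185,430,260)),("scene",None,(300,170,390,235))):
    c=dict(np.load(f"pics/{n}0.npz"))
    R=blob(red(c),cb);print(n,"seal",rect(cast(c,R,.075)))
    if lb:
        B=blob(blue(c),lb)
        for z in(.0,.021): print("lid",z,rect(cast(c,B,z)))
        k=blob(cv2.inRange(hsv(c),(0,0,0),(180,255,60)),(212,198,268,224));print("handle",rect(cast(c,k,.058)),cv2.boundingRect(k))
    print("tape",cast(c,[[303,262]],.025),"timer",cast(c,[[309,178]],.06),"rollfront",cast(c,[[208,157],[208,115],[390,150]],.0)) if lb else 0
E
```

```text
top seal (array([0.48880719, 0.03993552]), [100.1272964477539, 177.43280029296875], np.float32(-0.17572258))
lid 0.0 (array([0.45393103, 0.31276572]), [0.0, 0.0], np.float32(3.1415927))
lid 0.021 (array([0.45266638, 0.31195105]), [0.0, 0.0], np.float32(3.1415927))
handle (array([0.51332825, 0.37560696]), [12.748465538024902, 93.46556854248047], np.float32(-0.0029346896)) (219, 207, 40, 7)
tape [[0.39453395 0.21834156]] timer [[0.59409874 0.20956478]] rollfront [[0.65178589 0.46297761]
 [0.76128669 0.46817416]
 [0.68172031 0.00365854]]
scene seal (array([0.4859469, 0.0404061]), [108.134765625, 183.3174285888672], np.float32(-0.16779901))
```

View pics/wrist0.png

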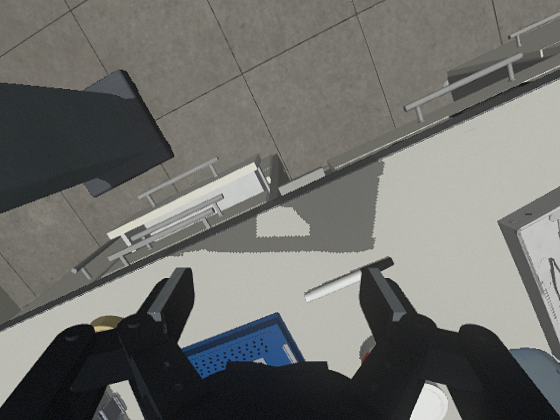

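The wrist view shows only part of the lid, at bottom centre near (250,350), so it isn't useful yet. The seal centre from the two cameras agrees to 3 mm. I'll take close wrist views over the container and then over the lid.

```bash
cat >> h.py <<'E'
def down(th):
    """tool down, tool y at world angle th (camera side = +90deg from it)"""
    p=(th+np.pi/2)/2
    return [np.cos(p),np.sin(p),0,0]
E
python3 - <<'E'
from h import *
from workcell import bot,get_obs,vision
c=dict(np.load("pics/top0.npz"));print(hsv(c)[225,[210,230,260]],hsv(c)[195,[230,260]])
def look(xy,th,n):
    bot.reach([*xy,.25],down(th));bot.dwell(.3);c=vision.read_camera("wrist")
    np.savez(f"pics/{n}.npz",**c);cv2.imwrite(f"pics/{n}.png",c["frame"][...,::-1]);return c
try:
    c=look((.475,-.05),-.17,"wc");print("seal",rect(cast(c,blob(red(c)),.075)))
    t=vision.read_camera("top");np.savez("pics/top1.npz",**t)
    c=look((.513,.29),0,"wl")
except bot.IKError as e: print(e)
o=get_obs();print(o["time_s"],o["position"],o["joint_pos"])
cv2.imwrite("pics/w2.png",np.hstack([cv2.resize(cv2.imread(f"pics/{n}.png"),(400,300)) for n in("wc","wl")]))
E
```

```text
[[108 128 106]
 [109 125 102]
 [108 123 106]] [[109 128 106]
 [109 120  98]]
seal (array([0.49000372, 0.03865799]), [100.72341918945312, 177.61761474609375], np.float32(-0.1799722))
4.5 [0.51324164 0.28938126 0.25012062] [ 5.10877115e-01  2.95931857e-01  1.71040625e+00 -4.66766384e-05
  1.13509412e+00  5.11885794e-01]
```

View pics/w2.png

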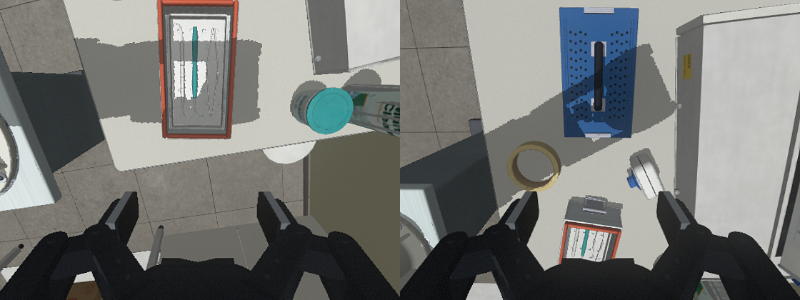

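The left half shows the container whole, at about (200,68) in the half-size picture. The right half shows the lid at about (200,72) with its handle bar upright and the tape, timer and jar clear of it. Next I measure the lid with a lower saturation threshold and then grasp.

```bash
sed -i 's/(100,140,40),(125/(100,90,40),(120/' h.py
python3 - <<'E'
from h import *
for n,lb,hb in(("top0",(185,175,290,245),(212,198,268,224)),("wl",(200,0,360,200),(258,45,300,165))):
    c=dict(np.load(f"pics/{n}.npz"))
    B=cv2.morphologyEx(blue(c),cv2.MORPH_CLOSE,np.ones((9,9)))
    print(n,[rect(cast(c,blob(B,lb),z)) for z in(0,.022)])
    for v in(30,45,60):
        k=blob(cv2.inRange(hsv(c),(0,0,0),(180,255,v)),hb);print(v,rect(cast(c,k,.058)),cv2.boundingRect(k))
E
```

```text
top0 [(array([0.51443542, 0.37676291]), [121.2833251953125, 201.45599365234375], np.float32(-0.008992881)), (array([0.51212054, 0.37486227]), [119.29890441894531, 198.1597442626953], np.float32(-0.008992777))]
30 (array([0.50693213, 0.33245963]), [0.0, 2.37906551361084], np.float32(0.026427826)) (256, 213, 2, 1)
45 (array([0.51293994, 0.37441193]), [11.97886848449707, 91.07320404052734], np.float32(-0.0029347087)) (220, 207, 39, 7)
60 (array([0.51332825, 0.37560696]), [12.748465538024902, 93.46556854248047], np.float32(-0.0029346896)) (219, 207, 40, 7)
wl [(array([0.51504651, 0.37559534]), [124.35780334472656, 209.45162963867188], np.float32(-0.009201229)), (array([0.51499323, 0.3753634 ]), [117.09404754638672, 197.21754455566406], np.float32(-0.009201013))]
30 (array([0.51036694, 0.35107263]), [9.511855125427246, 46.50521469116211], np.float32(0.1940231)) (272, 109, 10, 46)
45 (array([0.5152251 , 0.37517825]), [11.414308547973633, 93.09258270263672], np.float32(-0.0051389225)) (272, 59, 12, 96)
60 (array([0.51531592, 0.3751778 ]), [11.59837818145752, 93.0924301147461], np.float32(-0.005113363)) (272, 59, 12, 96)
```

The wrist and top views agree to 2 mm, and the lid measures 117 by 197 mm as it should. Now grasp and lift.

Run:
```python
from h import *
from workcell import bot,hand,get_obs,vision
def s(t):
    o=get_obs();print(t,round(o["time_s"],2),np.round(o["position"],4),"F",np.round(o["wrist_force"],2),"M",np.round(o["ft_torque"],2),"w",round(o["gripper_width"],4),"g",round(o["grip_force"],1))
q=down(-.008)
bot.reach([.515,.3753,.12],q);s("above")
bot.servo_line([.515,.3753,.050],velocity=.08);s("down")
hand.move_gripper(0.0,80);s("grip")
bot.servo_line([.515,.3753,.075],velocity=.06);s("lift")
bot.servo_line([.515,.3753,.20],velocity=.15);bot.dwell(.4);s("up")
for n in("top","wrist"):
    c=vision.read_camera(n);np.savez(f"pics/{n}2.npz",**c);cv2.imwrite(f"pics/{n}2.png",c["frame"][...,::-1])
cv2.imwrite("pics/g2.png",np.hstack([cv2.resize(cv2.imread(f"pics/{n}2.png"),(400,300)) for n in("top","wrist")]))
```

```text
above 5.17 [0.5153 0.3752 0.1206] F [0.55 0.39 0.84] M [ 0.02 -0.09 -0.02] w 0.0853 g 0.0
down 6.19 [0.5153 0.3756 0.0504] F [0.44 0.51 0.16] M [ 0.02 -0.02 -0.04] w 0.0854 g 0.0
grip 6.86 [0.5151 0.3754 0.0503] F [-1.66 -0.81  4.19] M [-0.05  0.08 -0.05] w 0.0105 g 78.1
lift 7.42 [0.5151 0.3754 0.0753] F [ 0.48 -0.64 -2.47] M [ 0.01 -0.02  0.08] w 0.0105 g 77.9
up 8.81 [0.5149 0.3752 0.1997] F [-0.25 -0.04 -3.12] M [ 0.02  0.01 -0.04] w 0.0105 g 77.9
```

View pics/g2.png

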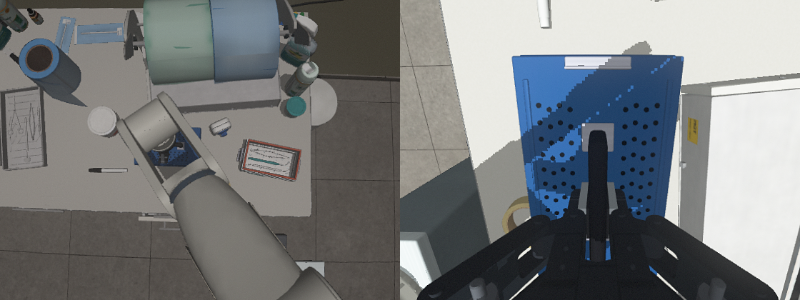

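The lid is held level in the grip, with its far edge at about row 57 of the right half. I'll check that edge against the grasp, then carry the lid over the container.

Run:
```python
from h import *
from workcell import bot,hand,get_obs,vision
c=dict(np.load("pics/wrist2.npz"))
B=cv2.morphologyEx(blue(c),cv2.MORPH_CLOSE,np.ones((9,9)));k=blob(B,(150,60,400,260)).reshape(-1,2)
h=cv2.approxPolyDP(cv2.convexHull(k),6,True).reshape(-1,2);P=cast(c,h,.173)
print(np.c_[h,np.round(P,4)])
C=np.array([.4894,.0393]);q=down(-.178)
bot.reach([*C,.20],q);bot.dwell(.5)
o=get_obs();print(o["time_s"],o["position"],o["orientation"],q,o["wrist_force"])
for n in("scene","wrist","top"):
    c=vision.read_camera(n);np.savez(f"pics/{n}3.npz",**c);cv2.imwrite(f"pics/{n}3.png",c["frame"][...,::-1])
cv2.imwrite("pics/g3.png",np.hstack([cv2.resize(cv2.imread(f"pics/{n}3.png"),(400,300)) for n in("scene","wrist")]))
```

```text
[[3.960e+02 8.000e+01 5.744e-01 4.724e-01]
 [3.750e+02 2.590e+02 5.737e-01 3.755e-01]
 [1.770e+02 2.590e+02 4.572e-01 3.763e-01]
 [1.570e+02 7.900e+01 4.586e-01 4.737e-01]]
10.6833 [0.48942183 0.03948964 0.19997006] [ 7.67050028e-01  6.41587293e-01 -2.56243300e-05 -1.39745310e-05] [np.float64(0.767157587883028), np.float64(0.6414586778222695), 0, 0] [ 0.33796374 -0.0504411  -2.53233521]
```

View pics/g3.png

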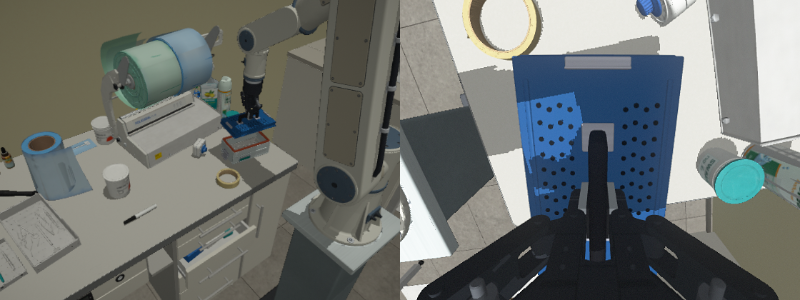

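The held lid is within about 1 mm and 0.003 rad of the tool centre, and both pictures show it level above the container. Now I lower it in small steps, watching the forces.

Run:
```python
from h import *
from workcell import bot,hand,get_obs,vision
x,y=.4894,.0393
def s():
    bot.dwell(.12);o=get_obs();f=o["wrist_force"];print(round(o["time_s"],2),np.round(o["position"],4),"F",np.round(f,1),"M",np.round(o["ft_torque"],2));return f
bot.servo_line([x,y,.132],velocity=.12);s()
for z in np.r_[np.arange(.128,.1065,-.003),.106,.105,.104]:
    bot.servo_line([x,y,z],velocity=.03);f=s()
    if f[2]>4 or np.hypot(*f[:2])>8: print("stop");break
```

```text
11.67 [0.4901 0.0394 0.1329] F [ 0.1  0.6 -2.8] M [ 0.01 -0.01  0.03]
12.07 [0.4894 0.0393 0.1281] F [-0.3  0.5 -2.9] M [0.04 0.06 0.02]
12.43 [0.4894 0.0393 0.125 ] F [-0.2 -0.1 -3.2] M [0.04 0.03 0.07]
12.8 [0.4894 0.0393 0.1219] F [-1.4 -0.8 -2.1] M [-0.02 -0.03 -0.02]
13.17 [0.4894 0.0393 0.119 ] F [ 0.6  0.6 -3.6] M [ 0.02 -0.03 -0.03]
13.53 [0.4894 0.0393 0.1159] F [-0.5 -0.2 -2.7] M [ 0.04  0.01 -0.07]
13.9 [0.4894 0.0393 0.113 ] F [ 0.   0.4 -3.5] M [ 0.02 -0.01  0.03]
14.27 [0.4894 0.0393 0.11  ] F [-0.1  0.2 -2.5] M [-0.02 -0.06 -0.02]
14.63 [0.4894 0.0393 0.107 ] F [-0.1 -0.2 -2.9] M [-0.01  0.01 -0.06]
15.0 [0.4894 0.0393 0.106 ] F [ 0.   0.3 -3. ] M [-0.06  0.01  0.02]
15.37 [0.4894 0.0393 0.105 ] F [-0.2  0.  -2.7] M [ 0.01 -0.02 -0.01]
15.73 [0.4893 0.0393 0.104 ] F [-0.3  0.4 -3. ] M [-0.02  0.02 -0.04]
```

The skirt went over the rim with no side force. Next I press in until the push reaches about 12 N.

Run:
```python
from h import *
from workcell import bot,hand,get_obs,vision
x,y=.4894,.0393
def s(n=4):
    F=[]
    for _ in range(n): bot.dwell(.06);o=get_obs();F.append(o["wrist_force"])
    f=np.mean(F,0);print(round(o["time_s"],2),np.round(o["position"],4),"F",np.round(f,2),"M",np.round(o["ft_torque"],2),"g",round(o["grip_force"],1));return f
z=.104
while z>.0955:
    z-=.001 if z>.1 else .0005
    bot.servo_line([x,y,z],velocity=.02);f=s()
    if f[2]>11: break
s(10)
for n in("scene","wrist"):
    c=vision.read_camera(n);np.savez(f"pics/{n}4.npz",**c);cv2.imwrite(f"pics/{n}4.png",c["frame"][...,::-1])
a=cv2.resize(cv2.imread("pics/scene4.png")[130:250,270:430],(400,300))
cv2.imwrite("pics/g4.png",np.hstack([a,cv2.resize(cv2.imread("pics/wrist4.png"),(400,300))]))
```

```text
16.22 [0.4895 0.0393 0.1031] F [-0.79 -0.61 -0.43] M [-0.02  0.02  0.04] g 78.2
16.7 [0.4895 0.0393 0.1021] F [-0.82 -0.07  2.62] M [-0.04  0.17 -0.07] g 78.6
17.18 [0.4895 0.0393 0.1012] F [-1.25  0.16  5.32] M [-0.04  0.22  0.01] g 79.0
17.67 [0.4895 0.0393 0.1003] F [-2.11 -0.26  8.19] M [-0.05  0.38  0.  ] g 79.4
18.15 [0.4895 0.0393 0.0999] F [-2.85 -0.16  9.01] M [-0.02  0.44  0.03] g 79.6
18.63 [0.4895 0.0393 0.0995] F [-2.84 -0.82  9.84] M [-0.03  0.43 -0.08] g 79.8
19.12 [0.4895 0.0393 0.099 ] F [-3.   -0.17 11.54] M [-0.03  0.55 -0.02] g 79.9
19.7 [0.4896 0.0393 0.0991] F [-3.31 -0.24 11.64] M [-0.04  0.59  0.02] g 79.9
```

View pics/g4.png

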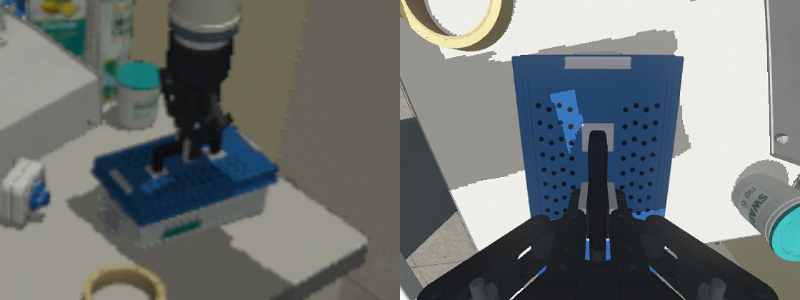

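The left crop shows the lid seated squarely and level on the container, with the neighbours untouched. The right half shows the lid still held straight in the grip. The push is 11.6 N and the seal is squashed about 5.2 mm. I'll relieve the small side load, hold for a second and hand in.

Run:
```python
from h import *
from workcell import bot,get_obs,hand_in
def s(n=8):
    F=[]
    for _ in range(n): bot.dwell(.06);o=get_obs();F.append(o["wrist_force"])
    f=np.mean(F,0);print(round(o["time_s"],2),np.round(o["position"],4),"F",np.round(f,2),"M",np.round(o["ft_torque"],2),o["grip_force"]);return f
z=.099
for x in(.4891,.4888,.4885):
    bot.servo_line([x,.0393,z],velocity=.01);f=s()
    if abs(f[0])<1.3: break
bot.dwell(1.2);f=s()
if 9<f[2]<15: print(hand_in())
```

```text
20.52 [0.4895 0.0393 0.0996] F [-2.27 -0.3  10.18] M [-0.04  0.38 -0.08] 79.71520900726318
21.23 [0.4895 0.0393 0.0996] F [-1.19 -0.29 10.05] M [-0.07  0.25 -0.03] 79.713134765625
22.9 [0.4895 0.0393 0.0996] F [-1.72 -0.34  9.75] M [-0.1   0.23 -0.09] 79.71356391906738
the job is handed in; nothing more can be done
None
```

The lid is on the container and the job is handed in with the gripper still holding it down; the last reading was about a 10 N push (target 12 N, accepted 7–17 N), roughly 13 N on the seal with the lid's weight, with the seal squashed about 4.7 mm.

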